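Load a steel rod into a tip-up stand and stand it upright on its sensing pin

ROBOT

A 6-joint arm with a two-finger parallel gripper is mounted at the origin on a cart in front of the work surface, level with it; the furniture and walls round the work are solid. World frame = base frame: x ahead of the robot, y to its left, z up, the work surface at z = 0. Lengths are in mm, angles in rad, forces in N, time in s.
With the tool pointing down it reaches from about 375 to 925 mm from the base axis. Payload 5.7 kg.
Tool frame: the origin (TCP) lies between the finger pads; the fingertips stand 14 mm ahead of it and the grasp point (between the pads) lies 5 mm behind it (bot.tip_extent is the distance from the TCP to the fingertips, in mm); z points along the fingers, y is the line along which they close (so a half turn about z gives the same grasp; the last joint's range is limited). The gripper opens to 85 mm and grips with 20 to 120 N. Pads are 22 mm wide; open, the fingers measure 114 mm over their backs; the gripper's body (76 mm by 85 mm) begins 54 mm behind the grasp point. The pads swing forward as they close: fully open they stand 13 mm farther back than shut.
Start: joints at [1.043, 0.359, 1.51, -0, 1.272, -0.115], TCP at [240.696, 549.573, 245.267] pointing down, gripper open.
Joint ranges: [-2.97, 2.97], [-1.01, 2.36], [0.21, 2.38], [-0.96, 4.11], [0.2, 2.71], [-2.98, 2.98]. Speed limits (rad/s): [2.39, 2.39, 3.14, 3.14, 3.14, 3.14].

INTERFACE

Orientations are given as a 3x3 rotation matrix whose columns are the frame's x, y, z axes.
In Python, from workcell import readout, eyes, job, bot gives the robot as it stands. The module is installed in compiled form; this text tells all that it offers.
- The arm moves only by the tool play_rows, never from a script. Its arguments are lists of equal length, an entry for each row: "jaw": the finger opening in cm, from 0 to 8.54; "dp": the shift along the tool's x, y, z in cm, a list of three; "twist": the turn, a rotation vector about the tool's x, y, z in degrees, a list of three. In form: {"jaw": [jaw, ...], "dp": [[x, y, z], ...], "twist": [[ax, ay, az], ...]}. A call has 1 to 10 rows; each row shifts and turns the commanded pose from where the row before left it, along the tool's axes as they then stand; what a row does not reach is not made up. A row lasts 1/10 s, in which the tool goes at most 50 mm and 8.59 degrees, less where a joint would pass 70% of its speed; a pose out of reach is approached as far as the arm can. A call with a gripper value outside its range is refused whole. The fingers move at their own pace and stop on an object; the grip force is fixed at half the most. Time passes only in rows, so rows that do not move let the fingers close. It gives the time, the measured TCP pose, the force, the opening and the grip force at its end, in the units of the state.
- readout.get_state(): the state, without advancing time (a new reading comes with each control period).
- eyes.snapshot(name): name is "scene" or "top" or "wrist"; returns the picture (420x560x3 uint8, blue, green, red); there is no depth.
- eyes.camera_model(name): a dict with "mtx" (3x3 intrinsics, pixels), "distortion" ([k1, k2, p1, p2, k3] as OpenCV has them; the pictures are not rectified), "R" (3x3) and "t" (3): a world point X has camera coordinates R X + t. Camera axes: x right, y down, z forward; pixel columns grow to the right and rows downward; lengths in mm; the calibration is good to about 2 mm. A picture is of the moment at which its call begins: read the wrist's pose just before it. camera_model takes no time and is no camera call; for the wrist camera it gives the pose at the moment of the call.
- job.finish_job(): hands the job in; it is judged then, once.
The state is a dict: "t": time; "q": joint angles; "joint_velocities": joint speeds; "tau": joint torques, N m; "tcp_pos": TCP position; "tool_rot": TCP orientation; "wrist_force": force on the tool from outside, world axes, zero at the start; "wrist_torque": the same for the moment, N m; "width": opening from 0.0 (shut) to 1.0 (fully open); "gripper_force": force on a finger pad.
Only numpy, scipy, OpenCV 4.12 (cv2) and the standard library are available. Lean on these libraries where they do the work, as an engineer would, in place of code of your own. Each camera call takes 0.05 s, during which the arm holds its last target. There are 200 camera calls.

TASK

Lay the loose steel rod in the open trough of the tip-up stand with its tapered tip towards the cup, push it gently along the trough until it is felt to be fully home in the cup and holds the sensing pin down, and only then tip the cradle over so that the rod stands upright in the cup. Let go, leave it standing, and do not disturb the other things on the bench.

Things in the scene. Friction and masses are not known exactly. Their poses are not given: they have to be found in the camera images.
- rod: loose round steel rod, 190 mm long, 12 mm thick, about 0.14 kg, lying on the bench; the last 25 mm is a dark square head 12 x 12 mm, so it does not roll; the other end, the tip, tapers to 9 mm over 6 mm. Origin on its axis half-way along; its y axis runs from tip to head. It balances about 15 mm from the origin towards the tip
- rod_tip (a point): centre of the tapered tip's end face, on the rod's axis, 95 mm from the origin
- rod_head (a point): centre of the end face of the square head, on the rod's axis, 95 mm from the origin
- stand: tip-up stand fixed to the bench: dark base 80 x 300 x 12 mm (110 mm behind to 190 mm ahead of the origin along its y), on it an aluminium cradle hinged between two cheeks: cup, trough and lever in one. Origin on the bench right below the hinge. The hinge axis is level, along the stand's x, 45 mm above the bench; the lying cradle points along the stand's +y
- hinge (a point): middle of the hinge axis, 45 mm above the stand's origin
- cup_mouth (a point): centre of the cup's mouth, on the axis a seated rod takes (10 mm above the hinge axis while lying); moves with the cradle. The cup, a square tunnel with 2 mm play, goes 70 mm from here to the hinge. Its floor is a firm hidden seat whose depth is set differently each time, 42 to 58 mm from the mouth. Over 35 N on the rod does harm
- trough_end (a point): outer end of the open vee trough, on the rod's axis, 100 mm from the mouth along the stand's +y; moves with the cradle. A rod laid in the vee centres itself in line with the cup. The vee is 30 mm wide and its edges reach 4 mm above the rod's axis: no room for fingers beside the rod, so hold the rod by a part that lies beyond this end
- lever_pad (a point): middle of the face of the dark weighted paddle (40 mm along the hinge, 50 long, 12 thick) on the lever, 105 mm from the hinge. Cradle lying: the lever stands 120 mm up from the hinge and this face looks to the stand's +y, 10 mm behind (-y of) the hinge. Push it to -y, then follow it round and down about the hinge (2 to 5 N at the paddle) to raise the cup; it ends level, face up, pointing to -y
- cradle (a joint): angle of the cradle: 0 = lying (trough level, rests on a post), 1.571 = cup and trough upright, against a stop. Loaded, past about 1.0 it falls on to the upright stop by its own weight and stays there; before that it falls back
- pin (a joint): travel of the sensing pin in the cup's floor (m): 0 = out (stands 6 mm proud of the seat), 0.006 = fully down, flush with the seat. Its spring is soft (0.2 to 0.5 N): the rod's own weight or friction keeps it down
- vial: bystander: small capped sample vial, 22 mm wide, 54 mm high, standing; origin under its middle
- petri_dish: bystander: round dish, 62 mm wide, 7 mm high; origin under its middle
- binder_clip: bystander: binder clip, 36 x 67 x 16 mm; origin under its middle
- forceps: bystander: steel forceps lying flat, 126 mm long; origin under the middle
- pencil: bystander: pencil lying flat, 136 mm long, 7 mm thick; origin under the middle
There are look-alikes about, which are no part of the job. What is shaped like the rod but orange or purple is not meant.

How it is judged:
By the outcome, as a careful person would: the job done as asked, in the order asked, and still so for the second after the job is handed in, with the robot touching nothing.
It also fails if it takes over 66 s, if anything falls off the work surface, if the arm or the gripper's body presses on something with over 40 N, if the wrist force passes 120 N, or if a joint passes its speed limit or range.

## Working session

There is one attempt and no reset: what is moved stays moved. The work goes in short steps, Python scripts to look and compute and a tool call to move; the robot and the scene stay as the last step left them, time stands still between calls to the robot, and variables do not carry over. Pictures are saved under pics/ and viewed, at most 10 in all, crops included, and the job is handed in when it is done.

Besides the shell and the picture viewer there is one more tool, called as a command line: name --argument value ..., lists and objects as JSON in quotes. play_rows: Moves the arm, as the interface text tells. Its arguments: {"type":"object","properties":{"jaw":{"type":"array","items":{"type":"number"}},"dp":{"type":"array","items":{"type":"array","items":{"type":"number"}}},"twist":{"type":"array","items":{"type":"array","items":{"type":"number"}}}},"required":["jaw","dp","twist"]}

```bash
mkdir -p pics; cat > h.py <<'E'
import numpy as np, cv2
from workcell import readout, eyes, job, bot
def snap(n,f):
    im=eyes.snapshot(n); cv2.imwrite(f'pics/{f}.png',im); np.savez(f'pics/{f}.npz',im=im,**{k:np.array(v,float) for k,v in eyes.camera_model(n).items()}); return im
def ray(f,px):
    d=np.load(f'pics/{f}.npz'); p=cv2.undistortPoints(np.array(px,float).reshape(-1,1,2),d['mtx'],d['distortion'])[:,0]
    v=np.c_[p,np.ones(len(p))]@d['R']; c=-d['R'].T@d['t'].ravel(); return c,v
def onz(f,px,z):
    c,v=ray(f,px); return c+v*((z-c[2])/v[:,2])[:,None]
def proj(f,X):
    d=np.load(f'pics/{f}.npz'); return cv2.projectPoints(np.array(X,float).reshape(-1,1,3),cv2.Rodrigues(d['R'])[0],d['t'],d['mtx'],d['distortion'])[0][:,0]
E
python3 - <<'E'
from h import *
np.set_printoptions(precision=3,suppress=True)
a=snap('top','top0');b=snap('scene','scene0');snap('wrist','wrist0')
for f in ['top0','scene0','wrist0']:
    c,v=ray(f,[[280,210]]);print(f,c,v)
s=readout.get_state();print(s)
E
```

```text
top0 [ 445.657  -68.468 1220.953] [[ 0.093  0.027 -0.996]]
scene0 [-505.544  571.076  690.434] [[ 0.766 -0.488 -0.42 ]]
wrist0 [175.647 578.044 374.098] [[ 0.249 -0.095 -0.964]]
{'t': 0.15, 'q': array([ 1.043,  0.359,  1.511,  0.   ,  1.273, -0.115]), 'joint_velocities': array([ 0.001, -0.002, -0.005, -0.   , -0.001, -0.001]), 'tau': array([  0.   , -52.803, -27.893,  -0.   ,   0.008,   0.   ]), 'tcp_pos': array([240.436, 549.161, 244.646]), 'tool_rot': array([[-0.916,  0.401, -0.001],
       [ 0.401,  0.916, -0.001],
       [ 0.   , -0.001, -1.   ]]), 'wrist_force': array([ 0.464, -0.586,  0.26 ]), 'wrist_torque': array([0.01 , 0.033, 0.027]), 'gripper_force': 0.0, 'width': 1.000842380341593}
```

View pics/top0.png

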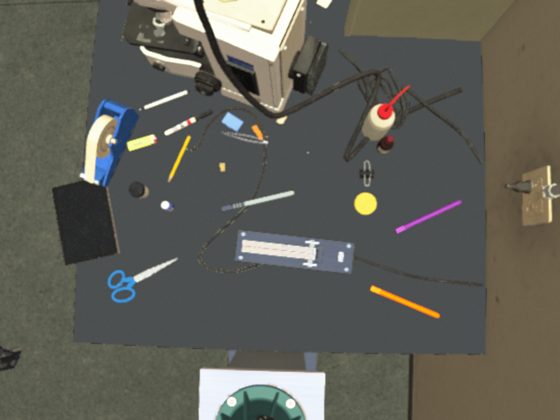

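View pics/scene0.png

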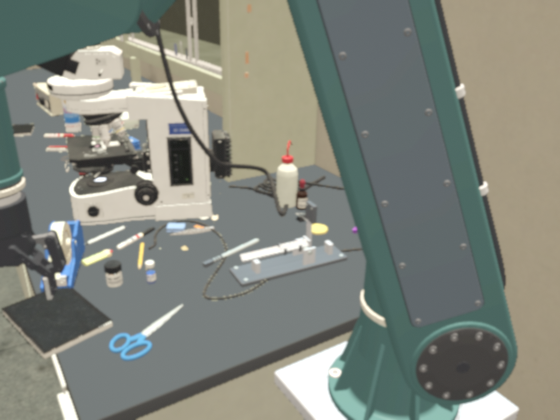

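Top view: candidates are the grey rod (258,200), the purple look-alike (430,216), the orange look-alike (405,302), and pens at (165,100) and (185,123). I choose the grey one with the dark end at (230,207). The stand runs (237,248)-(353,258) with its trough pointing left (+y).

```bash
python3 - <<'E'
from h import *
np.set_printoptions(precision=1,suppress=True)
im=cv2.imread('pics/top0.png'); c=im[180:280,205:365]; cv2.imwrite('pics/crop1.png',cv2.resize(c,None,fx=5,fy=5,interpolation=cv2.INTER_CUBIC)[:600,:800])
print(onz('top0',[[222,209],[294,193]],6), onz('top0',[[237,248],[353,258]],12))
E
```

```text
[[557.7 114.4   6. ]
 [604.2 -70.3   6. ]] [[ 458.4   71.2   12. ]
 [ 441.  -224.8   12. ]]
```

View pics/crop1.png

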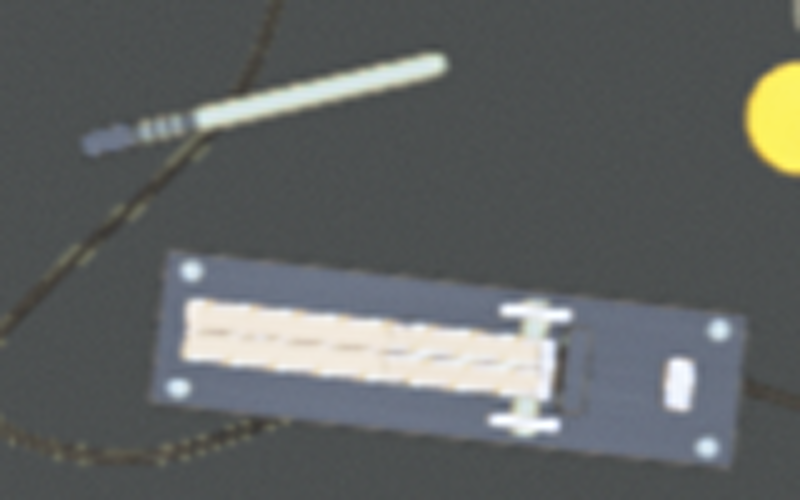

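The crop confirms it: grey rod with dark head at the left (82,145) and tip at the right (447,63) in crop pixels, 190 mm long. The tip already points the same way as the cup. I'm moving above the head now.

play_rows --jaw '[8.5,8.5,8.5,8.5,8.5,8.5,8.5,8.5,8.5,8.5]' --dp '[[-3.95,-2.36,0],[-3.95,-2.36,0],[-3.95,-2.36,0],[-3.95,-2.36,0],[-3.95,-2.36,0],[-3.95,-2.36,0],[-3.95,-2.36,0],[-3.95,-2.36,0],[-3.95,-2.36,0],[-3.95,-2.36,0]]' --twist '[[0,0,0],[0,0,0],[0,0,0],[0,0,0],[0,0,0],[0,0,0],[0,0,0],[0,0,0],[0,0,0],[0,0,0]]'

```text
t: 1.15
tcp_pos: [508.5, 173.2, 245.2]
tool_rot: [[-0.916, 0.401, -0.0], [0.401, 0.916, 0.0], [0.0, -0.0, -1.0]]
wrist_force: [0.2, 0.3, 0.8]
width: 0.996
gripper_force: 0.0
```

play_rows --jaw '[8.5,8.5,8.5,8.5,8.5,8.5,8.5,8.5,8.5,8.5]' --dp '[[-3.95,-2.36,0],[-3.95,-2.36,0],[0,0,0.5],[0,0,0.5],[0,0,0.5],[0,0,0.5],[0,0,0.5],[0,0,0.5],[0,0,0.5],[0,0,0]]' --twist '[[0,0,0],[0,0,0],[0,0,7.5],[0,0,7.5],[0,0,7.5],[0,0,7.5],[0,0,7.5],[0,0,7.5],[0,0,7.3],[0,0,0]]'

```text
t: 2.15
tcp_pos: [560.5, 99.9, 209.4]
tool_rot: [[-0.242, 0.97, -0.002], [0.97, 0.242, -0.0], [0.0, -0.002, -1.0]]
wrist_force: [0.0, 1.5, -0.2]
width: 0.994
gripper_force: 0.0
```

```bash
python3 - <<'E'
from h import *
np.set_printoptions(precision=3,suppress=True)
snap('wrist','wrist1')
s=readout.get_state();print(s['t'],s['q'],s['tcp_pos'],s['tool_rot'],s['wrist_force'])
E
```

```text
2.2 [ 0.055  0.351  1.619 -0.     1.173 -0.193] [560.787  99.967 209.784] [[-0.245  0.969 -0.001]
 [ 0.969  0.245 -0.   ]
 [ 0.    -0.001 -1.   ]] [-0.065  0.241 -0.192]
```

View pics/wrist1.png

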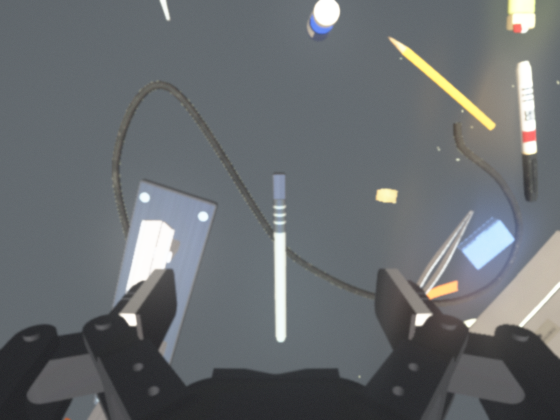

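Wrist view: rod axis is vertical in the image, with the head end at (279,174), tip at (281,341) and the stand's end on the left at (180,190). I'm measuring by mask.

```bash
python3 - <<'E'
from h import *
np.set_printoptions(precision=2,suppress=True)
im=cv2.imread('pics/wrist1.png').astype(int)
# row profiles: rod centre vs row
for r in (182,190,245,270,300,330):
    row=im[r,262:300].sum(1); bg=np.median(row); 
    m=np.abs(row-np.median(im[r,255:268].sum(1)))>60; x=np.where(m)[0]+262; print(r,x.min(),x.max(),(x.min()+x.max())/2)
col=im[165:350,280].sum(1); print(165+np.where(np.abs(np.diff(col))>60)[0])
P=onz('wrist1',[[279.5,174],[281,341]],6);print(P, np.linalg.norm(P[1]-P[0]))
d=P[0]-P[1]; print(np.degrees(np.arctan2(d[1],d[0])))
# stand end corners at z=12
Q=onz('wrist1',[[143,180],[216,206]],12);print(Q,np.linalg.norm(Q[1]-Q[0]))
# top: base corners
C=np.array([[168,250],[746,316],[732,468],[152,403]])/5+[205,180]
T=onz('top0',C-.4,12);print(T); 
s=readout.get_state();R=s['tool_rot']; u=-d/np.linalg.norm(d)
g=P[0]+13*u; print('grip',g,'tool shift',R.T@(g-s['tcp_pos']))
E
```

```text
182 273 284 278.5
190 273 284 278.5
245 273 285 279.0
270 274 286 280.0
300 274 286 280.0
330 275 286 280.5
[173 174 204 205 206 208 209 212 213 216 217 220 221 223 224 231 232 340
 341 342]
[[560.22 115.87   6.  ]
 [609.78 -70.18   6.  ]] 192.53966306421978
104.91438782585915
[[431.73  78.69  12.  ]
 [506.84  70.49  12.  ]] 75.56109486972862
[[ 505.4    69.81   12.  ]
 [ 479.71 -226.19   12.  ]
 [ 402.39 -220.45   12.  ]
 [ 427.25   75.19   12.  ]]
grip [563.57 103.31   6.  ] tool shift [  2.52   3.8  203.78]
```

play_rows --jaw '[5,5,5,5,5,5,5,5,5]' --dp '[[0.25,0.3,3.5],[0,0,3.5],[0,0,3.5],[0,0,3.5],[0,0,2.0],[0,0,1.5],[0,0,1.0],[0,0,0.8],[0,0,0]]' --twist '[[0,0,-0.7],[0,0,0],[0,0,0],[0,0,0],[0,0,0],[0,0,0],[0,0,0],[0,0,0],[0,0,0]]'

```text
t: 3.1
tcp_pos: [563.3, 103.1, 16.8]
tool_rot: [[-0.256, 0.967, -0.001], [0.967, 0.256, -0.0], [0.0, -0.001, -1.0]]
wrist_force: [-0.3, -0.0, -0.5]
width: 0.582
gripper_force: 0.0
```

play_rows --jaw '[0,0,0,0,0,0,0,0]' --dp '[[0,0,0],[0,0,0],[0,0,0],[0,0,0],[0,0,0],[0,0,0],[0,0,0],[0,0,0]]' --twist '[[0,0,0],[0,0,0],[0,0,0],[0,0,0],[0,0,0],[0,0,0],[0,0,0],[0,0,0]]'

```text
t: 3.9
tcp_pos: [564.3, 103.2, 18.3]
tool_rot: [[-0.255, 0.967, 0.002], [0.967, 0.255, 0.0], [-0.0, 0.002, -1.0]]
wrist_force: [-0.2, -0.1, 6.6]
width: 0.118
gripper_force: 59.4
```

play_rows --jaw '[0,0,0,0,0,0,0,0,0]' --dp '[[0,0,-0.5],[0,0,-1.0],[0,0,-2.0],[0,0,-3.0],[0,0,-3.5],[0,0,-3.5],[0,0,-3.0],[0,0,-1.5],[0,0,0]]' --twist '[[0,0,0],[0,0,0],[0,0,0],[0,0,0],[0,0,0],[0,0,0],[0,0,0],[0,0,0],[0,0,0]]'

```text
t: 4.8
tcp_pos: [565.2, 103.3, 200.5]
tool_rot: [[-0.255, 0.967, 0.006], [0.967, 0.255, 0.0], [-0.001, 0.006, -1.0]]
wrist_force: [-0.0, 0.2, -0.6]
width: 0.117
gripper_force: 58.7
```

play_rows --jaw '[0,0,0,0,0,0,0,0,0,0]' --dp '[[1.3,-1.54,0],[1.3,-1.54,0],[1.3,-1.54,0],[1.3,-1.54,0],[1.3,-1.54,0],[0,0,0],[0,0,0],[0,0,0],[0,0,0],[0,0,0]]' --twist '[[0,0,0],[0,0,0],[0,0,0],[0,0,0],[0,0,0],[0,0,5],[0,0,5],[0,0,5],[0,0,4.7],[0,0,0]]'

```text
t: 5.8
tcp_pos: [471.6, 146.3, 196.3]
tool_rot: [[0.087, 0.996, -0.002], [0.996, -0.087, -0.0], [-0.001, -0.002, -1.0]]
wrist_force: [0.5, 0.4, -1.0]
width: 0.118
gripper_force: 58.7
```

```bash
python3 - <<'E'
from h import *
np.set_printoptions(precision=3,suppress=True)
snap('wrist','wrist2'); snap('scene','scene2')
s=readout.get_state();print(s['t'],s['tcp_pos'],s['tool_rot'],s['wrist_force'],s['width'],s['gripper_force'])
E
```

```text
5.9 [471.922 146.317 196.593] [[ 0.084  0.996 -0.001]
 [ 0.996 -0.084 -0.   ]
 [-0.    -0.001 -1.   ]] [ 0.016  0.166 -1.257] 0.11751579739667707 58.685771226882935
```

View pics/wrist2.png

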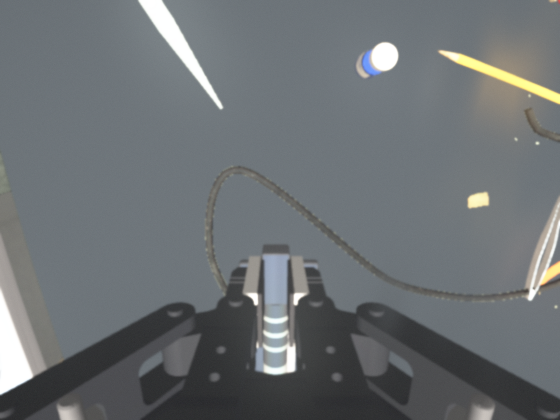

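The wrist view shows the head clamped straight between the pads at (275,270); the stand is hidden by the gripper. I'll check rod against stand in the fixed views.

```bash
python3 - <<'E'
from h import *
t=snap('top','top2'); s=cv2.imread('pics/scene2.png')
a=cv2.resize(t[195:285,215:375],(800,450),interpolation=cv2.INTER_CUBIC)[:,:]
b=cv2.resize(s[180:290,200:360],(800,550),interpolation=cv2.INTER_CUBIC)
o=np.vstack([cv2.resize(a,(533,300)),cv2.resize(b,(436,300))[:, :] if 0 else cv2.copyMakeBorder(cv2.resize(b,(436,300)),0,0,0,97,cv2.BORDER_CONSTANT)])
cv2.imwrite('pics/mix2.png',o); print(o.shape)
E
```

```text
(600, 533, 3)
```

View pics/mix2.png

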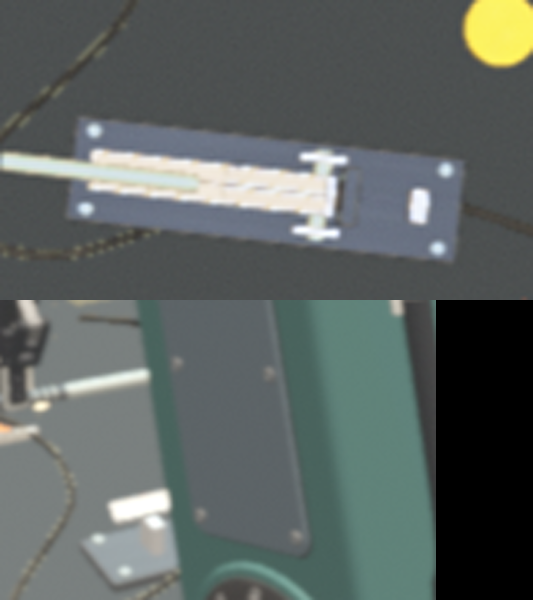

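Top mix view: the rod (left, tip at about (197,185) in the crop) lies nearly over the trough; paddle at (420,205). I'm measuring the centre lines of both in the top camera.

```bash
python3 - <<'E'
from h import *
np.set_printoptions(precision=2,suppress=True)
im=cv2.imread('pics/top0.png'); m=(im.min(2)>135).astype(np.uint8)
n,l,st,ce=cv2.connectedComponentsWithStats(m)
for i in range(1,n):
    if 235<ce[i][0]<360 and 235<ce[i][1]<275: print(i,st[i],ce[i])
ys,xs=np.where(m[230:280,230:305]); 
cols=np.arange(243,302,1); E=[]
for c in cols:
    g=im[235:268,c].astype(float).mean(1); k=np.diff(g); 
    i=np.argmax(k[:20]); j=np.argmin(k)
    sub=lambda a,i:i+0.5*(a[i-1]-a[i+1])/(a[i-1]-2*a[i]+a[i+1]) if 0<i<len(a)-1 else i
    E.append([c,235.5+sub(k,i),235.5+sub(k,j)])
E=np.array(E)
def fit(z,f,px):
    P=onz(f,px,z)[:,:2]; p=np.polyfit(P[:,1],P[:,0],1); r=P[:,0]-np.polyval(p,P[:,1]); ok=abs(r)<2
    p=np.polyfit(P[ok,1],P[ok,0],1); return p
pu=fit(59,'top0',E[:,[0,1]]);pl=fit(59,'top0',E[:,[0,2]])
y=np.array([50,0,-40]); print('edges x at y=50,0,-40',np.polyval(pu,y),np.polyval(pl,y), 'ang',90-np.degrees(np.arctan([pu[0],pl[0]])))
# trough left end
g=im[249:252,225:260].astype(float).mean((0,2));print('left end cols',g)
# rod in top2
im2=cv2.imread('pics/top2.png'); d=cv2.absdiff(im2,im).sum(2)
R=[]
for c in range(219,272):
    g=im2[232:264,c].astype(float).mean(1); 
    R.append(g)
a=im2[200:285,215:375]
dd=d[238:262,216:282]; print('diff per col',[int(v) for v in (dd>60).sum(0)])
rows=[(c, 238+np.average(np.arange(24),weights=np.where(d[238:262,c]>60,d[238:262,c],0)+1e-9)) for c in range(218,236)]
print(rows)
s=readout.get_state();print('tcp',s['tcp_pos'])
np.save('pics/e.npy',E)
P=onz('top2',[[c,r+0] for c,r in rows],184)[:,:2];print(P[:3],P[-3:])
E
```

```text
44 [ 241  239   79   29 1157] [282.33 249.9 ]
45 [346 244   5   4  17] [348.35 245.53]
46 [337 251   7  12  68] [340.4  256.34]
47 [238 256   5   4  18] [240.   257.33]
49 [344 267   5   5  19] [346.   269.21]
edges x at y=50,0,-40 [479.38 475.19 471.84] [449.55 445.42 442.11] ang [85.21 85.27]
left end cols [ 79.44  78.78  78.56  79.22  79.11  79.33  79.    78.67  78.11  78.89
  89.   105.78 113.67 115.   112.89 125.78 168.78 215.78 231.11 234.
 232.11 231.67 231.89 231.78 230.78 228.89 229.78 232.56 232.22 232.22
 232.22 232.33 232.67 232.33 231.89]
diff per col [7, 7, 7, 7, 7, 6, 7, 7, 7, 7, 7, 7, 7, 7, 6, 7, 7, 7, 7, 7, 7, 6, 6, 6, 6, 5, 4, 3, 3, 2, 3, 3, 3, 3, 2, 3, 4, 3, 3, 2, 2, 2, 2, 2, 2, 3, 3, 3, 3, 3, 3, 2, 3, 4, 3, 2, 3, 3, 0, 0, 0, 0, 0, 0, 0, 0]
[(218, np.float64(243.04357492225654)), (219, np.float64(243.10540184459967)), (220, np.float64(243.23709964419498)), (221, np.float64(243.46744730685938)), (222, np.float64(243.66378918679695)), (223, np.float64(243.7965348734504)), (224, np.float64(243.88323750558814)), (225, np.float64(243.9520609319593)), (226, np.float64(244.03366247761724)), (227, np.float64(244.07001795337985)), (228, np.float64(244.11363636369288)), (229, np.float64(244.20462478190535)), (230, np.float64(244.47962529279647)), (231, np.float64(244.73612374891462)), (232, np.float64(244.86251679360112)), (233, np.float64(244.93577163251987)), (234, np.float64(244.98357015990604)), (235, np.float64(245.05638249892044))]
tcp [472.09 146.31 196.75]
[[466.17  93.47]
 [466.1   91.26]
 [465.87  89.05]] [[463.    60.33]
 [462.96  58.13]
 [462.87  55.93]]
```

```bash
python3 - <<'E'
from h import *
np.set_printoptions(precision=2,suppress=True)
print('trough end',onz('top0',[[241.3,250]],57),'tip',onz('top2',[[273.3,250]],184),onz('top0',[[312.5,256],[319.5,252]],70))
C=np.array([[168,250],[746,316],[732,468],[152,403]])/5+[205,180]-.4
T=onz('top0',C,12);a=(T[0]+T[3])/2;b=(T[1]+T[2])/2;u=(a-b)/np.linalg.norm(a-b);o=((a-190*u)+(b+110*u))/2;print('origin',o,u,'te',o+170*u)
print('paddle',onz('top0',[[340.4,256.3]],175))
E
```

```text
trough end [[453.33  55.23  57.  ]] tip [[454.49 -28.21 184.  ]] [[ 443.57 -119.04   70.  ]
 [ 453.67 -135.76   70.  ]]
origin [ 450.28 -115.26   12.  ] [0.09 1.   0.  ] te [464.75  54.12  12.  ]
paddle [[ 444.68 -175.87  175.  ]]
```

play_rows --jaw '[0,0,0,0,0,0,0,0,0,0]' --dp '[[-0.5,0.12,1.5],[-0.5,0,2.5],[0,0,2.5],[0,0,2.0],[0,0,1.5],[0,0,1.0],[0,0,0.7],[0,0,0.4],[0,0,0.3],[0,0,0]]' --twist '[[0,0,0],[0,0,0],[0,0,0],[0,0,0],[0,0,0],[0,0,0],[0,0,0],[0,0,0],[0,0,0],[0,0,0]]'

```text
t: 6.95
tcp_pos: [473.1, 136.4, 73.4]
tool_rot: [[0.086, 0.996, 0.0], [0.996, -0.086, -0.0], [-0.0, 0.0, -1.0]]
wrist_force: [0.3, 0.1, -1.4]
width: 0.118
gripper_force: 58.7
```

play_rows --jaw '[0,0,0]' --dp '[[0,0,0.1],[0,0,0.1],[0,0,0]]' --twist '[[0,0,0],[0,0,0],[0,0,0]]'

```text
t: 7.25
tcp_pos: [473.0, 136.4, 71.5]
tool_rot: [[0.086, 0.996, 0.0], [0.996, -0.086, -0.0], [-0.0, 0.0, -1.0]]
wrist_force: [0.1, 1.1, -0.7]
width: 0.116
gripper_force: 58.7
```

play_rows --jaw '[0,0,0]' --dp '[[0,0,0.1],[0,0,0.1],[0,0,0]]' --twist '[[0,0,0],[0,0,0],[0,0,0]]'

```text
t: 7.55
tcp_pos: [472.9, 136.3, 69.2]
tool_rot: [[0.086, 0.996, 0.0], [0.996, -0.086, -0.0], [-0.0, 0.0, -1.0]]
wrist_force: [0.5, 0.7, -1.2]
width: 0.116
gripper_force: 58.7
```

play_rows --jaw '[0,0,0]' --dp '[[0,0,0.1],[0,0,0.1],[0,0,0]]' --twist '[[0,0,0],[0,0,0],[0,0,0]]'

```text
t: 7.85
tcp_pos: [473.1, 136.3, 67.3]
tool_rot: [[0.086, 0.996, 0.0], [0.996, -0.086, -0.0], [-0.0, 0.0, -1.0]]
wrist_force: [1.2, 1.0, -0.6]
width: 0.118
gripper_force: 58.8
```

play_rows --jaw '[0,0,0]' --dp '[[0,0,0.1],[0,0,0],[0,0,0]]' --twist '[[0,0,0],[0,0,0],[0,0,0]]'

```text
t: 8.15
tcp_pos: [473.2, 136.3, 66.5]
tool_rot: [[0.086, 0.996, 0.001], [0.996, -0.086, -0.0], [-0.0, 0.001, -1.0]]
wrist_force: [1.2, -0.2, 1.7]
width: 0.115
gripper_force: 59.0
```

play_rows --jaw '[0,0,0]' --dp '[[0,0,0.1],[0,0,0],[0,0,0]]' --twist '[[0,0,0],[0,0,0],[0,0,0]]'

```text
t: 8.45
tcp_pos: [473.2, 136.4, 65.4]
tool_rot: [[0.086, 0.996, 0.001], [0.996, -0.086, -0.0], [0.0, 0.001, -1.0]]
wrist_force: [1.1, 0.3, 2.7]
width: 0.113
gripper_force: 59.2
```

```bash
python3 - <<'E'
from h import *
t=snap('top','top3'); s=snap('scene','scene3')
a=cv2.resize(t[215:275,215:325],(770,420),interpolation=cv2.INTER_CUBIC)
cv2.imwrite('pics/c3.png',a)
print(readout.get_state()['wrist_force'],readout.get_state()['tcp_pos'])
E
```

```text
[1.09534304 0.6153308  2.64892218] [473.1546313  136.38463915  65.4127342 ]
```

View pics/c3.png

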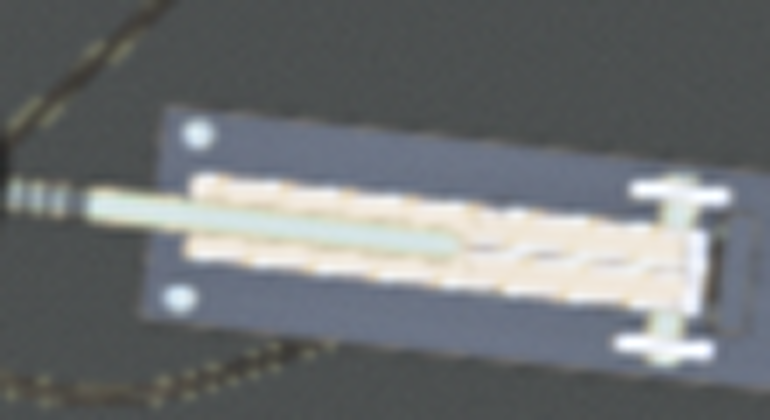

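Top crop: the rod lies centred in the vee, tip at (457,243), about 3 mm short of the mouth seam at (468,245). I'll release it, back off along +y, close, and push the end face.

play_rows --jaw '[2,3,4,4,4,4,4,4,4,4]' --dp '[[0,0,0],[0,0,0],[0,0,0],[0,0,0],[0,0,0],[0.5,0,0],[1,0,0],[1,0,0],[1,0,0],[0.5,0,0]]' --twist '[[0,0,0],[0,0,0],[0,0,0],[0,0,0],[0,0,0],[0,0,0],[0,0,0],[0,0,0],[0,0,0],[0,0,0]]'

```text
t: 9.55
tcp_pos: [476.6, 177.6, 65.3]
tool_rot: [[0.085, 0.996, 0.0], [0.996, -0.085, 0.0], [0.0, 0.0, -1.0]]
wrist_force: [0.7, -0.6, -0.1]
width: 0.471
gripper_force: 0.0
```

play_rows --jaw '[0,0,0,0,0,0,0,0]' --dp '[[0,0,0.2],[0,0,0.2],[0,0,0],[0,0,0],[0,0,0],[0,0,0],[0,0,0],[0,0,0]]' --twist '[[0,0,0],[0,0,0],[0,0,0],[0,0,0],[0,0,0],[0,0,0],[0,0,0],[0,0,0]]'

```text
t: 10.35
tcp_pos: [476.4, 176.1, 61.3]
tool_rot: [[0.086, 0.996, 0.0], [0.996, -0.086, -0.0], [-0.0, 0.0, -1.0]]
wrist_force: [0.6, -0.1, -0.3]
width: -0.003
gripper_force: 0.0
```

```bash
python3 - <<'E'
from h import *
t=snap('top','top4'); w=snap('wrist','wrist4')
a=cv2.resize(t[215:275,215:325],(660,360),interpolation=cv2.INTER_CUBIC)
b=np.zeros((240,660,3),np.uint8); b[:,:320]=cv2.resize(w,(320,240))
cv2.imwrite('pics/c4.png',np.vstack([a,b]))
s=readout.get_state();print(s['t'],s['wrist_force'],s['tcp_pos'],s['width'])
E
```

```text
10.45 [-0.3257581  -1.03359774  0.12964875] [476.37985881 176.16328121  61.31630587] 0.0009043115382030729
```

View pics/c4.png

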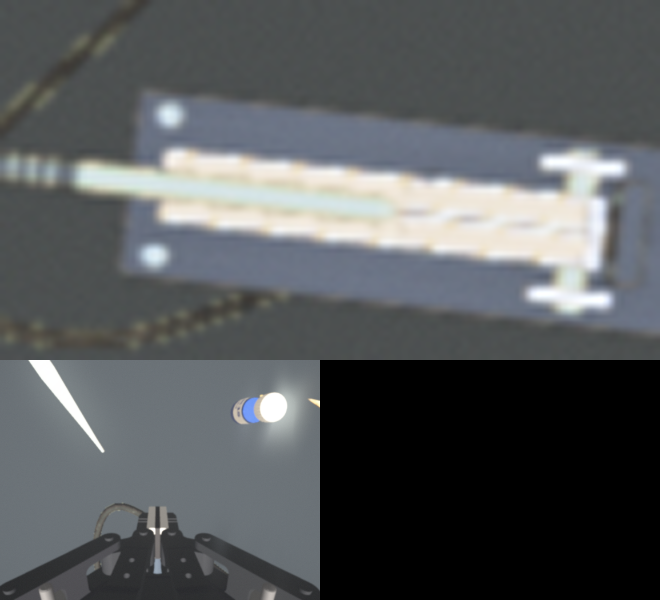

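play_rows --jaw '[0,0,0,0,0,0,0]' --dp '[[-0.4,0,0],[-0.4,0,0],[-0.4,0,0],[-0.2,0,0],[-0.2,0,0],[-0.2,0,0],[-0.2,0,0]]' --twist '[[0,0,0],[0,0,0],[0,0,0],[0,0,0],[0,0,0],[0,0,0],[0,0,0]]'

```text
t: 11.15
tcp_pos: [474.6, 156.2, 61.3]
tool_rot: [[0.086, 0.996, 0.0], [0.996, -0.086, 0.0], [0.0, 0.0, -1.0]]
wrist_force: [-0.0, 0.4, -0.5]
width: 0.003
gripper_force: 0.4
```

play_rows --jaw '[0,0,0]' --dp '[[-0.2,0,0],[-0.2,0,0],[-0.2,0,0]]' --twist '[[0,0,0],[0,0,0],[0,0,0]]'

```text
t: 11.45
tcp_pos: [474.1, 150.2, 61.3]
tool_rot: [[0.086, 0.996, -0.0], [0.996, -0.086, -0.0], [-0.0, -0.0, -1.0]]
wrist_force: [-0.3, 0.3, 0.2]
width: -0.001
gripper_force: 0.5
```

play_rows --jaw '[0,0,0,0]' --dp '[[-0.2,0,0],[-0.2,0,0],[-0.2,0,0],[-0.2,0,0]]' --twist '[[0,0,0],[0,0,0],[0,0,0],[0,0,0]]'

```text
t: 11.85
tcp_pos: [473.4, 142.2, 61.3]
tool_rot: [[0.086, 0.996, 0.0], [0.996, -0.086, -0.0], [-0.0, 0.0, -1.0]]
wrist_force: [0.5, 1.2, -0.4]
width: -0.006
gripper_force: 0.5
```

```bash
python3 - <<'E'
from h import *
t=snap('top','top5'); a=cv2.imread('pics/top4.png')
# rod light-part start (ring/bright boundary) columns along row ~243.5: shift estimate
for f in (a,t):
    g=f[243:246,215:250].astype(float).mean((0,2)); print([int(v) for v in g])
s=readout.get_state();print(s['t'],s['wrist_force'],s['tcp_pos'])
E
```

```text
[105, 123, 128, 112, 129, 147, 123, 139, 159, 129, 110, 117, 155, 202, 220, 221, 221, 220, 219, 218, 217, 216, 215, 214, 215, 211, 203, 206, 212, 215, 214, 213, 215, 220, 221]
[109, 111, 110, 111, 114, 110, 104, 112, 139, 159, 139, 131, 152, 153, 133, 154, 167, 130, 110, 124, 169, 210, 217, 214, 212, 207, 202, 206, 213, 214, 214, 213, 214, 221, 221]
11.9 [-0.10453146  0.43997858 -0.69917306] [473.34737481 141.93847525  61.29697792]
```

play_rows --jaw '[0,0,0,0,0]' --dp '[[-0.2,0,0],[-0.2,0,0],[-0.2,0,0],[-0.2,0,0],[-0.2,0,0]]' --twist '[[0,0,0],[0,0,0],[0,0,0],[0,0,0],[0,0,0]]'

```text
t: 12.4
tcp_pos: [472.5, 132.2, 61.3]
tool_rot: [[0.086, 0.996, -0.0], [0.996, -0.086, -0.0], [-0.0, -0.0, -1.0]]
wrist_force: [-0.7, 0.7, 0.3]
width: -0.003
gripper_force: 0.5
```

play_rows --jaw '[0,0,0,0,0]' --dp '[[-0.2,0,0],[-0.2,0,0],[-0.2,0,0],[-0.2,0,0],[-0.2,0,0]]' --twist '[[0,0,0],[0,0,0],[0,0,0],[0,0,0],[0,0,0]]'

```text
t: 12.9
tcp_pos: [471.7, 122.2, 61.3]
tool_rot: [[0.086, 0.996, -0.0], [0.996, -0.086, -0.0], [-0.0, -0.0, -1.0]]
wrist_force: [-0.4, -0.1, -0.3]
width: 0.003
gripper_force: 0.5
```

Now in the seat range; shorter steps.

play_rows --jaw '[0,0,0,0]' --dp '[[-0.1,0,0],[-0.1,0,0],[-0.1,0,0],[-0.1,0,0]]' --twist '[[0,0,0],[0,0,0],[0,0,0],[0,0,0]]'

```text
t: 13.3
tcp_pos: [471.3, 118.3, 61.3]
tool_rot: [[0.086, 0.996, -0.0], [0.996, -0.086, -0.0], [-0.0, -0.0, -1.0]]
wrist_force: [0.1, 1.2, 0.0]
width: 0.001
gripper_force: 0.5
```

play_rows --jaw '[0,0,0,0]' --dp '[[-0.1,0,0],[-0.1,0,0],[-0.1,0,0],[0,0,0]]' --twist '[[0,0,0],[0,0,0],[0,0,0],[0,0,0]]'

```text
t: 13.7
tcp_pos: [471.1, 115.3, 61.3]
tool_rot: [[0.086, 0.996, -0.0], [0.996, -0.086, -0.0], [-0.0, -0.0, -1.0]]
wrist_force: [-0.2, 1.7, -0.3]
width: 0.003
gripper_force: 0.3
```

play_rows --jaw '[0,0,0,0]' --dp '[[-0.1,0,0],[-0.1,0,0],[-0.1,0,0],[0,0,0]]' --twist '[[0,0,0],[0,0,0],[0,0,0],[0,0,0]]'

```text
t: 14.1
tcp_pos: [470.8, 112.3, 61.3]
tool_rot: [[0.086, 0.996, 0.0], [0.996, -0.086, -0.0], [-0.0, 0.0, -1.0]]
wrist_force: [-0.4, 1.0, -0.4]
width: 0.002
gripper_force: 0.4
```

play_rows --jaw '[0,0,0,0]' --dp '[[-0.1,0,0],[-0.1,0,0],[-0.1,0,0],[0,0,0]]' --twist '[[0,0,0],[0,0,0],[0,0,0],[0,0,0]]'

```text
t: 14.5
tcp_pos: [470.8, 111.0, 61.4]
tool_rot: [[0.088, 0.996, 0.001], [0.996, -0.088, 0.003], [0.003, 0.0, -1.0]]
wrist_force: [0.6, 12.5, 0.1]
width: -0.003
gripper_force: 5.6
```

play_rows --jaw '[0,0]' --dp '[[-0.05,0,0],[0,0,0]]' --twist '[[0,0,0],[0,0,0]]'

```text
t: 14.7
tcp_pos: [470.9, 111.0, 61.5]
tool_rot: [[0.088, 0.996, 0.001], [0.996, -0.088, 0.003], [0.003, 0.001, -1.0]]
wrist_force: [0.4, 13.0, -0.0]
width: 0.0
gripper_force: 6.8
```

play_rows --jaw '[0,0,0,0,0,0,0,0,0,0]' --dp '[[0.1,0,0],[0.1,0,0],[0.1,0,0],[0.7,0,0],[1.0,0,0],[1.0,0,-1.5],[0,0,-2.5],[0,0,-3.0],[0,0,-3.0],[0,0,0]]' --twist '[[0,0,0],[0,0,0],[0,0,0],[0,0,0],[0,0,0],[0,0,0],[0,0,0],[0,0,0],[0,0,0],[0,0,0]]'

```text
t: 15.7
tcp_pos: [475.9, 139.9, 164.9]
tool_rot: [[0.086, 0.996, 0.007], [0.996, -0.086, 0.001], [0.002, 0.007, -1.0]]
wrist_force: [0.9, 0.5, 0.0]
width: -0.0
gripper_force: 0.0
```

```bash
python3 - <<'E'
from h import *
t=snap('top','top6'); s0=snap('scene','scene6')
a=cv2.resize(t[215:275,215:345],(780,360),interpolation=cv2.INTER_CUBIC)
cv2.imwrite('pics/c6.png',a)
s=readout.get_state();print(s['t'],s['wrist_force'],s['tcp_pos'])
E
```

```text
15.8 [ 0.19204439  0.21858384 -0.58355529] [473.5390579  139.36989236 161.85483823]
```

View pics/c6.png

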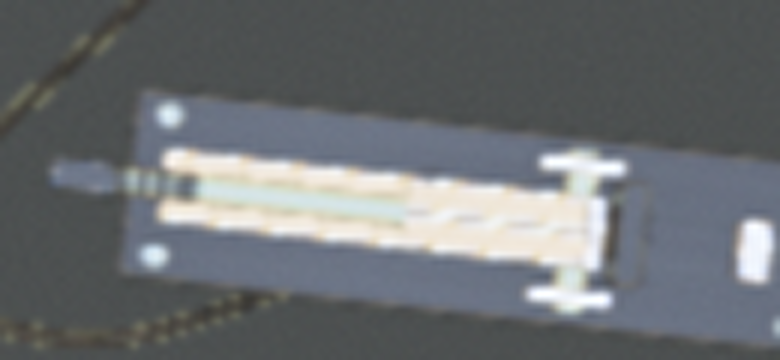

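Top crop: the rod has gone into the cup at (408,210), with the head overhanging the trough end by about 45 mm (48..160). That fits a depth of about 45 mm. The paddle is the dark frame at (612..650, 185..285).

```bash
python3 - <<'E'
from h import *
np.set_printoptions(precision=1,suppress=True)
p=np.array([[615,235],[650,235],[632,185],[625,285]])/6+[215,215]
print(onz('top6',p,175)); print(onz('top6',p,160))
s=readout.get_state();R=s['tool_rot'];print(R.T@(np.array([451.5,-100,155])-s['tcp_pos']))
E
```

```text
[[ 448.1 -125.3  175. ]
 [ 448.4 -138.2  175. ]
 [ 466.5 -131.2  175. ]
 [ 429.9 -129.4  175. ]]
[[ 448.1 -126.1  160. ]
 [ 448.4 -139.2  160. ]
 [ 466.8 -132.1  160. ]
 [ 429.7 -130.3  160. ]]
[-240.4   -1.4    6.8]
```

play_rows --jaw '[0,0,0,0,0,0,0,0,0]' --dp '[[-2,-0.15,0],[-3.5,0,0],[-4,0,0],[-4,0,0],[-4,0,0],[-3.5,0,0.3],[-2,0,0.4],[-1,0,0],[0,0,0]]' --twist '[[0,0,0],[0,0,0],[0,0,0],[0,0,0],[0,0,0],[0,0,0],[0,0,0],[0,0,0],[0,0,0]]'

```text
t: 16.7
tcp_pos: [450.3, -100.6, 153.4]
tool_rot: [[0.088, 0.996, -0.002], [0.996, -0.088, 0.001], [0.0, -0.002, -1.0]]
wrist_force: [0.3, -0.9, 0.4]
width: 0.005
gripper_force: 0.0
```

play_rows --jaw '[0,0,0,0,0]' --dp '[[-0.4,0,0],[-0.4,0,0],[-0.4,0,0],[-0.3,0,0],[0,0,0]]' --twist '[[0,0,0],[0,0,0],[0,0,0],[0,0,0],[0,0,0]]'

```text
t: 17.2
tcp_pos: [449.7, -114.8, 154.3]
tool_rot: [[0.086, 0.996, 0.0], [0.996, -0.086, 0.0], [0.0, 0.0, -1.0]]
wrist_force: [0.0, 2.4, -0.7]
width: 0.001
gripper_force: 1.0
```

Contact is found at the paddle. If it tips like this, the wrist camera would be where the upright rod ends up, so I'm backing off and turning the tool 170° to put the camera on the far side.

play_rows --jaw '[0,0,0,0,0,0,0,0,0,0]' --dp '[[1,0,0],[1.5,0,-0.5],[1.5,0,-0.5],[0,0,0],[0,0,0],[0,0,0],[0,0,0],[0,0,0],[0,0,0],[0,0,0]]' --twist '[[0,0,0],[0,0,0],[0,0,8.5],[0,0,8.5],[0,0,8.5],[0,0,8.5],[0,0,8.5],[0,0,8.5],[0,0,8.5],[0,0,8.5]]'

```text
t: 18.2
tcp_pos: [453.0, -74.6, 164.4]
tool_rot: [[0.958, 0.288, -0.0], [0.288, -0.958, -0.0], [-0.0, 0.0, -1.0]]
wrist_force: [-0.3, 0.2, 0.3]
width: -0.001
gripper_force: 0.0
```

play_rows --jaw '[0,0,0,0,0,0,0,0,0,0]' --dp '[[0,0,0],[0,0,0],[0,0,0],[0,0,0],[0,0,0],[0,0,0],[0,0,0],[0,0,0],[0,0,0],[0,0,0]]' --twist '[[0,0,8.5],[0,0,8.5],[0,0,8.5],[0,0,8.5],[0,0,8.5],[0,0,8.5],[0,0,8.5],[0,0,8.5],[0,0,8.5],[0,0,8.5]]'

```text
t: 19.2
tcp_pos: [453.0, -74.6, 164.4]
tool_rot: [[0.37, -0.929, -0.0], [-0.929, -0.37, -0.0], [0.0, 0.0, -1.0]]
wrist_force: [-0.3, -0.7, -0.1]
width: 0.001
gripper_force: 0.0
```

play_rows --jaw '[0,0,0,0]' --dp '[[0,0,0],[0,0,0],[0,0,0],[0,0,0]]' --twist '[[0,0,8.5],[0,0,8.5],[0,0,0],[0,0,0]]'

```text
t: 19.6
tcp_pos: [453.0, -74.8, 164.4]
tool_rot: [[0.092, -0.996, -0.0], [-0.996, -0.092, -0.0], [0.0, 0.0, -1.0]]
wrist_force: [0.3, 0.2, 0.6]
width: 0.003
gripper_force: 0.0
```

```bash
python3 - <<'E'
from h import *
np.set_printoptions(precision=3,suppress=True)
s=readout.get_state();R=s['tool_rot'];p=s['tcp_pos'];print(s['t'],s['q'],p,R)
u=np.array([.0842,.9964,0]);o=np.array([450.3,-115.3,0])
prev=None;v=np.array([-u[1],u[0],0])
S0=(p-o)@u; print('s',S0,'lat',(p-o)@v,'-u in tool',R.T@-u, 'lat in tool', R.T@v)
h=13.2
for th in np.arange(0,1.31,.1):
    c,n=np.cos(th),np.sin(th); cur=np.array([-10*c-97*n+h,59-10*n+97*c])
    if prev is not None: d=cur-prev; print(round(th,1),cur,R.T@(u*d[0]+np.array([0,0,d[1]]))/10)
    else: print(cur,R.T@(u*(cur[0]-S0)+np.array([0,0,cur[1]-p[2]]))/10)
    prev=cur
E
```

```text
19.6 [-0.314  0.258  1.902 -0.     0.981  2.735] [453.014 -74.826 164.374] [[ 0.092 -0.996 -0.   ]
 [-0.996 -0.092 -0.   ]
 [ 0.     0.    -1.   ]]
s 40.55637626453398 lat 0.7040302596307862 -u in tool [0.984 0.176 0.   ] lat in tool [-0.176  0.984  0.   ]
[  3.2 156. ] [3.677 0.657 0.838]
0.1 [ -6.434 154.517] [0.948 0.169 0.148]
0.2 [-15.872 152.08 ] [0.929 0.166 0.244]
0.3 [-25.019 148.712] [0.9   0.161 0.337]
0.4 [-33.784 144.449] [0.863 0.154 0.426]
0.5 [-42.08  139.331] [0.817 0.146 0.512]
0.6 [-49.824 133.411] [0.762 0.136 0.592]
0.7 [-56.938 126.748] [0.7   0.125 0.666]
0.8 [-63.351 119.407] [0.631 0.113 0.734]
0.9 [-68.999 111.463] [0.556 0.099 0.794]
1.0 [-73.826 102.995] [0.475 0.085 0.847]
1.1 [-77.783  94.087] [0.389 0.07  0.891]
1.2 [-80.831  84.828] [0.3   0.054 0.926]
1.3 [-82.94   75.312] [0.207 0.037 0.952]
```

play_rows --jaw '[0,0,0,0,0,0,0,0,0]' --dp '[[1.2,0.22,0.4],[1.2,0.22,0.4],[0.9,0.16,0],[0.38,0.06,0],[0.47,0.08,0.07],[0.47,0.08,0.08],[0.47,0.08,0.12],[0.46,0.08,0.12],[0,0,0]]' --twist '[[0,0,0],[0,0,0],[0,0,0],[0,0,0],[0,0,0],[0,0,0],[0,0,0],[0,0,0],[0,0,0]]'

```text
t: 20.5
tcp_pos: [448.0, -131.9, 152.3]
tool_rot: [[0.088, -0.996, -0.0], [-0.996, -0.088, -0.0], [0.0, 0.0, -1.0]]
wrist_force: [-0.4, 1.5, -0.3]
width: -0.005
gripper_force: 0.8
```

```bash
python3 - <<'E'
from h import *
t=snap('top','top7'); s=readout.get_state();print(s['t'],s['wrist_force'],s['tcp_pos'])
w=snap('scene','scene7')
a=cv2.resize(t[205:285,205:365],(800,400),interpolation=cv2.INTER_CUBIC)
b=np.zeros((200,800,3),np.uint8); b[:,:267]=cv2.resize(w[150:300,180:380],(267,200)); cv2.imwrite('pics/c7.png',np.vstack([a,b]))
E
```

```text
20.55 [-0.54387758  1.59780334 -0.69585119] [ 448.03761901 -131.65654771  152.32115167]
```

View pics/c7.png

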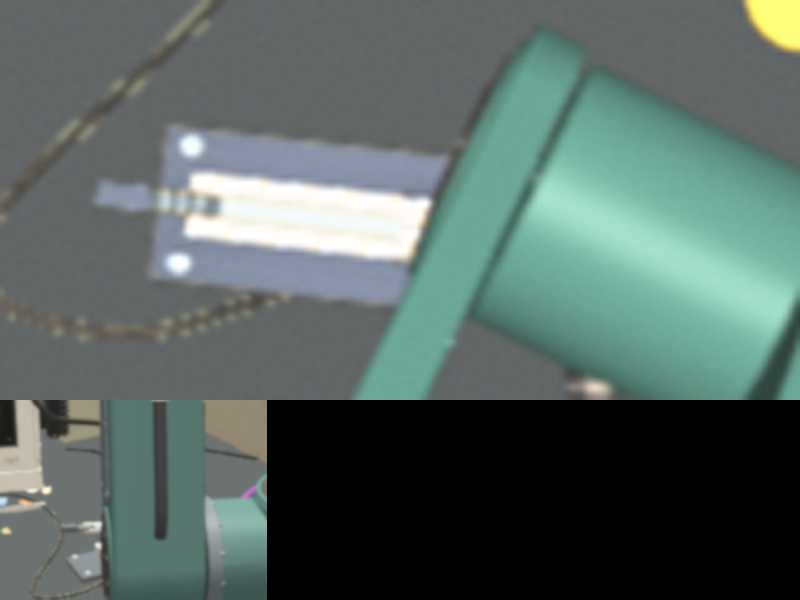

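Top crop 7: the arm's wrist now covers the hinge area, while the trough and rod are free at left. Before following the paddle round, I need to know how low the arm's wrist link hangs over the rod's swing. I'm estimating that from ray pairs on the link.

```bash
python3 - <<'E'
from h import *
np.set_printoptions(precision=0,suppress=True)
def tri(a,b):
    c1,v1=ray('top7',[a]);c2,v2=ray('scene7',[b]);v1=v1[0];v2=v2[0]
    k=np.linalg.lstsq(np.c_[v1,-v2],c2-c1,rcond=None)[0];p=c1+k[0]*v1;q=c2+k[1]*v2;return (p+q)/2,np.linalg.norm(p-q)
for a in [(314,213),(308,225),(300,245),(292,262),(284,284)]:
    for b in [(295,296),(258,285),(333,285)]: print(a,b,*tri(a,b))
# rod now in scene/top: cradle angle sign check: rod head px in top7 vs top6 at known radius
for z in (300,350,400): print(z,onz('top7',[[314,213],[283,285],[300,265],[365,285]],z).round())
s=readout.get_state();print(s['q'])
E
```

```text
(314, 213) (295, 296) [ 560. -145. -177.] 33.68481385688582
(314, 213) (258, 285) [ 585.  -98. -139.] 74.05139512977891
(314, 213) (333, 285) [ 520. -182. -121.] 139.54519333154926
(308, 225) (295, 296) [ 525. -125. -149.] 26.84772632399288
(308, 225) (258, 285) [ 549.  -79. -113.] 77.32146251288961
(308, 225) (333, 285) [ 487. -161.  -97.] 129.7381157126814
(300, 245) (295, 296) [ 470.  -96. -108.] 11.555034904621317
(300, 245) (258, 285) [494. -53. -73.] 87.14620459864545
(300, 245) (333, 285) [ 437. -133.  -62.] 110.13795690223114
(292, 262) (295, 296) [425. -71. -74.] 1.9577354237366442
(292, 262) (258, 285) [449. -30. -40.] 92.30309015070537
(292, 262) (333, 285) [ 396. -108.  -32.] 96.7577975888193
(284, 284) (295, 296) [372. -44. -34.] 14.758126701000814
(284, 284) (258, 285) [395.  -6.  -1.] 103.76619215669339
(284, 284) (333, 285) [347. -81.   2.] 75.80562440318988
300 [[ 528. -110.  300.]
 [ 387.  -53.  300.]
 [ 426.  -85.  300.]
 [ 391. -212.  300.]]
350 [[ 523. -108.  350.]
 [ 390.  -54.  350.]
 [ 427.  -84.  350.]
 [ 394. -204.  350.]]
400 [[ 519. -105.  400.]
 [ 393.  -55.  400.]
 [ 428.  -83.  400.]
 [ 397. -196.  400.]]
[-0.  0.  2. -0.  1.  3.]
```

```bash
cat > plan.py <<'E'
from h import *
from scipy.spatial.transform import Rotation as Ro
np.set_printoptions(precision=2,suppress=True)
u=np.array([.0842,.9964,0]);v=np.array([-u[1],u[0],0]);k=np.array([0,0,1.])
def tcp(th,ph,L=97,h=13.2):
    c,n=np.cos(th),np.sin(th);a,b=np.cos(ph),np.sin(ph)
    q=np.array([-10*c-L*n,45-10*n+L*c])-h*np.array([-a,-b])-14*np.array([b,-a]); return u*q[0]+k*q[1]
R0=np.array([[.092,-.996,0],[-.996,-.092,0],[0,0,-1.]])
def rows(t0,p0,t1,p1,n):
    for i in range(n):
        a,b=[(t0+(t1-t0)*j/n,np.radians(p0+(p1-p0)*j/n)) for j in (i,i+1)]
        R=Ro.from_rotvec(-a[1]*v).as_matrix()@R0
        print(round(b[0],2),(R.T@(tcp(*b)-tcp(*a))/10),R.T@(-np.degrees(b[1]-a[1])*v), R[:,2])
E
python3 -c "
from plan import *
rows(.2,0,1.15,30.4,19)"
```

```text
0.25 [0.49 0.09 0.12] [ 0.28 -1.58  0.  ] [ 0.  0. -1.]
0.3 [0.49 0.09 0.13] [ 0.28 -1.58  0.  ] [ 0.    0.03 -1.  ]
0.35 [0.49 0.09 0.14] [ 0.28 -1.58  0.  ] [ 0.    0.06 -1.  ]
0.4 [0.48 0.09 0.15] [ 0.28 -1.58  0.  ] [ 0.01  0.08 -1.  ]
0.45 [0.48 0.09 0.16] [ 0.28 -1.58  0.  ] [ 0.01  0.11 -0.99]
0.5 [0.47 0.08 0.17] [ 0.28 -1.58  0.  ] [ 0.01  0.14 -0.99]
0.55 [0.47 0.08 0.18] [ 0.28 -1.58  0.  ] [ 0.01  0.17 -0.99]
0.6 [0.46 0.08 0.19] [ 0.28 -1.58  0.  ] [ 0.02  0.19 -0.98]
0.65 [0.46 0.08 0.2 ] [ 0.28 -1.58 -0.  ] [ 0.02  0.22 -0.98]
0.7 [0.45 0.08 0.21] [ 0.28 -1.58 -0.  ] [ 0.02  0.25 -0.97]
0.75 [0.45 0.08 0.22] [ 0.28 -1.58 -0.  ] [ 0.02  0.27 -0.96]
0.8 [0.44 0.08 0.23] [ 0.28 -1.58 -0.  ] [ 0.03  0.3  -0.95]
0.85 [0.44 0.08 0.24] [ 0.28 -1.58 -0.  ] [ 0.03  0.33 -0.94]
0.9 [0.43 0.08 0.24] [ 0.28 -1.58 -0.  ] [ 0.03  0.35 -0.93]
0.95 [0.42 0.08 0.25] [ 0.28 -1.58 -0.  ] [ 0.03  0.38 -0.92]
1.0 [0.42 0.07 0.26] [ 0.28 -1.58  0.  ] [ 0.03  0.41 -0.91]
1.05 [0.41 0.07 0.27] [ 0.28 -1.58 -0.  ] [ 0.04  0.43 -0.9 ]
1.1 [0.41 0.07 0.28] [ 0.28 -1.58 -0.  ] [ 0.04  0.46 -0.89]
1.15 [0.4  0.07 0.29] [ 0.28 -1.58  0.  ] [ 0.04  0.48 -0.88]
```

Now following the paddle round with progressive tilt, to about 0.6 rad first.

play_rows --jaw '[0,0,0,0,0,0,0,0]' --dp '[[0.49,0.09,0.12],[0.49,0.09,0.13],[0.49,0.09,0.14],[0.48,0.09,0.15],[0.48,0.09,0.16],[0.47,0.08,0.17],[0.47,0.08,0.18],[0.46,0.08,0.19]]' --twist '[[0.28,-1.58,0],[0.28,-1.58,0],[0.28,-1.58,0],[0.28,-1.58,0],[0.28,-1.58,0],[0.28,-1.58,0],[0.28,-1.58,0],[0.28,-1.58,0]]'

```text
t: 21.4
tcp_pos: [444.9, -168.7, 136.4]
tool_rot: [[0.091, -0.996, 0.02], [-0.971, -0.084, 0.222], [-0.219, -0.039, -0.975]]
wrist_force: [0.0, 2.1, 0.8]
width: 0.003
gripper_force: 0.7
```

```bash
python3 - <<'E'
from plan import *
s=readout.get_state();print(s['t'],s['q'],s['tcp_pos'],s['wrist_force']);print(tcp(.6,np.radians(12.8))+[450.3,-115.3,0])
t=snap('top','top8'); a=cv2.imread('pics/top0.png')
g=t[215:275,218:330]; 
# rod head position: row through rod line; print dark/bright profile along rows mean where rod is
d=cv2.absdiff(t,cv2.imread('pics/top6.png')).sum(2)>60
print([int(v) for v in d[225:270,210:300].sum(0)])
E
```

```text
21.4 [-0.65  0.37  1.85  0.22  1.06  2.28] [ 444.88 -168.65  136.44] [0.01 2.09 0.79]
[ 445.82 -168.36  135.99]
[4, 0, 0, 0, 1, 1, 3, 2, 4, 2, 2, 4, 4, 4, 4, 7, 3, 3, 5, 5, 6, 6, 6, 2, 6, 11, 17, 24, 29, 27, 25, 24, 28, 27, 27, 27, 25, 26, 30, 31, 32, 34, 26, 27, 27, 27, 25, 26, 29, 25, 21, 25, 24, 22, 22, 21, 21, 22, 26, 23, 23, 21, 22, 23, 22, 22, 25, 25, 24, 22, 23, 24, 24, 23, 22, 22, 24, 24, 19, 18, 18, 19, 19, 19, 18, 21, 22, 21, 22, 22]
```

play_rows --jaw '[0,0,0,0,0,0]' --dp '[[0.46,0.08,0.2],[0.45,0.08,0.21],[0.45,0.08,0.22],[0.44,0.08,0.23],[0.44,0.08,0.24],[0.43,0.08,0.24]]' --twist '[[0.28,-1.58,0],[0.28,-1.58,0],[0.28,-1.58,0],[0.28,-1.58,0],[0.28,-1.58,0],[0.28,-1.58,0]]'

```text
t: 22.05
tcp_pos: [443.1, -191.0, 115.6]
tool_rot: [[0.095, -0.995, 0.034], [-0.921, -0.075, 0.382], [-0.377, -0.067, -0.924]]
wrist_force: [-1.1, 0.0, -0.2]
width: 0.0
gripper_force: 0.3
```

play_rows --jaw '[0,0,0,0,0]' --dp '[[0.42,0.08,0.25],[0.42,0.07,0.26],[0.41,0.07,0.27],[0.41,0.07,0.28],[0.4,0.07,0.29]]' --twist '[[0.28,-1.58,0],[0.28,-1.58,0],[0.28,-1.58,0],[0.28,-1.58,0],[0.28,-1.58,0]]'

```text
t: 22.55
tcp_pos: [441.7, -203.6, 94.1]
tool_rot: [[0.1, -0.994, 0.044], [-0.859, -0.064, 0.507], [-0.501, -0.089, -0.861]]
wrist_force: [-0.2, -0.2, 0.6]
width: 0.004
gripper_force: 0.0
```

```bash
python3 - <<'E'
from plan import *
s=readout.get_state();print(s['t'],s['q'],s['tcp_pos'],s['wrist_force'])
t=snap('top','top9'); sc=snap('scene','scene9')
# where is the beige trough / rod now? compare to bare bench in columns of old trough
print([int(v) for v in t[246:254,225:300].astype(float).mean((0,2))])
# predicted px of upright / 1.15 rad trough end + head
for th in (0.9,1.15,1.571):
    c,n=np.cos(th),np.sin(th); P=[np.array([450.3,-115.3,45])+u*(r*c-10*n)+k*(r*n+10*c) for r in (70,170,215)]
    print(th,proj('top9',P).round(), proj('scene9',P).round())
E
```

```text
22.55 [-0.86  0.57  1.75  0.4   1.24  1.99] [ 441.66 -203.64   94.08] [-0.22 -0.21  0.64]
[109, 109, 109, 109, 110, 109, 109, 109, 109, 109, 119, 141, 156, 158, 158, 158, 158, 159, 158, 158, 159, 158, 159, 159, 159, 159, 158, 162, 201, 248, 252, 253, 253, 251, 213, 166, 159, 161, 161, 161, 161, 161, 161, 162, 162, 161, 161, 159, 155, 155, 157, 158, 150, 138, 131, 128, 139, 167, 187, 192, 186, 176, 171, 168, 177, 198, 210, 212, 212, 213, 214, 214, 216, 215, 215]
0.9 [[297. 251.]
 [269. 248.]
 [255. 246.]] [[293. 228.]
 [271. 203.]
 [260. 192.]]
1.15 [[303. 252.]
 [286. 250.]
 [276. 249.]] [[299. 224.]
 [285. 193.]
 [279. 178.]]
1.571 [[316. 254.]
 [319. 253.]
 [320. 253.]] [[310. 221.]
 [311. 184.]
 [312. 167.]]
```

play_rows --jaw '[0,0,0,0,0]' --dp '[[0,0,0],[0,0,0],[0,0,0],[0,0,0],[0,0,0]]' --twist '[[0,0,0],[0,0,0],[0,0,0],[0,0,0],[0,0,0]]'

```text
t: 23.15
tcp_pos: [441.8, -203.3, 94.8]
tool_rot: [[0.1, -0.994, 0.044], [-0.861, -0.064, 0.505], [-0.499, -0.089, -0.862]]
wrist_force: [0.6, 0.5, 0.2]
width: -0.001
gripper_force: 0.0
```

```bash
python3 - <<'E'
from plan import *
s=readout.get_state();print(s['t'],s['tcp_pos'],s['wrist_force'])
t=snap('top','top10'); sc=snap('scene','scene10')
for r in (243,250,256): print(r,[int(v) for v in t[r,262:350].astype(float).mean(1)])
d=cv2.absdiff(t,cv2.imread('pics/top9.png')).sum(2)>60; print('moved px',d.sum()); ys,xs=np.where(d); print(xs.min() if len(xs) else 0,xs.max() if len(xs) else 0)
E
```

```text
23.15 [ 441.82 -203.26   94.82] [0.61 0.49 0.16]
243 [160, 161, 162, 161, 161, 161, 161, 161, 162, 162, 162, 163, 163, 163, 163, 164, 162, 163, 163, 162, 163, 161, 162, 161, 161, 161, 160, 159, 159, 160, 159, 159, 159, 159, 159, 155, 157, 155, 157, 156, 154, 154, 165, 200, 224, 226, 230, 243, 252, 254, 254, 255, 255, 255, 255, 255, 255, 218, 165, 157, 159, 159, 160, 159, 160, 158, 160, 159, 158, 159, 157, 158, 157, 157, 156, 157, 157, 157, 157, 156, 155, 154, 154, 153, 155, 172, 191, 184]
250 [163, 162, 162, 162, 162, 163, 163, 163, 161, 163, 161, 161, 160, 159, 160, 159, 159, 160, 158, 157, 157, 157, 157, 158, 157, 157, 156, 155, 158, 158, 157, 157, 158, 157, 158, 158, 158, 159, 159, 158, 159, 157, 158, 160, 206, 251, 254, 250, 252, 253, 248, 223, 199, 228, 252, 255, 255, 255, 255, 236, 171, 149, 154, 159, 160, 158, 154, 154, 153, 155, 156, 156, 155, 156, 156, 151, 137, 137, 152, 157, 155, 152, 153, 152, 149, 150, 152, 155]
256 [162, 162, 162, 162, 161, 163, 162, 162, 162, 162, 162, 161, 162, 161, 161, 160, 161, 160, 160, 161, 160, 160, 160, 160, 161, 160, 162, 161, 162, 162, 163, 163, 162, 162, 163, 163, 162, 164, 164, 165, 165, 165, 164, 190, 242, 252, 249, 252, 253, 250, 220, 172, 215, 254, 255, 252, 234, 232, 233, 226, 205, 196, 199, 199, 192, 190, 229, 254, 255, 255, 255, 255, 255, 255, 255, 254, 255, 255, 255, 255, 254, 244, 216, 204, 192, 180, 172, 163]
moved px 1268
156 509
```

play_rows --jaw '[0,0,0,0,0,0,0]' --dp '[[0,0,-1],[0,0,-2],[0,0,-3],[0,0,-3.5],[0,0,-3.5],[0,0,-2],[0,0,0]]' --twist '[[0,0,0],[0,0,0],[0,0,0],[0,0,0],[0,0,0],[0,0,0],[0,0,0]]'

```text
t: 23.95
tcp_pos: [436.1, -282.2, 226.5]
tool_rot: [[0.101, -0.994, 0.048], [-0.863, -0.063, 0.501], [-0.494, -0.092, -0.864]]
wrist_force: [-0.1, -0.3, -0.8]
width: -0.002
gripper_force: 0.0
```

```bash
python3 - <<'E'
from plan import *
s=readout.get_state();print(s['t'],s['tcp_pos'],s['wrist_force'])
t=snap('top','top11'); sc=snap('scene','scene11'); wr=snap('wrist','wrist11')
o=np.array([450.3,-115.3,0])-10*u
zs=[60,100,140,170,190,210,230,240,250,256,262]
P=[o+k*z for z in zs]
for n,im in (('top11',t),('scene11',sc),('wrist11',wr)):
    q=proj(n,P); print(n)
    for z,(x,y) in zip(zs,q):
        x,y=int(round(x)),int(round(y))
        if 12<x<548 and 0<=y<420: print(z,x,y,[tuple(int(a) for a in im[y,x+dx]) for dx in (-10,-5,-2,0,2,5,10)])
E
```

```text
23.95 [ 436.14 -282.2   226.53] [-0.09 -0.27 -0.8 ]
top11
60 315 254 [(203, 188, 184), (251, 252, 248), (202, 198, 205), (255, 250, 246), (136, 146, 149), (178, 174, 164), (186, 162, 151)]
100 316 254 [(249, 249, 251), (230, 230, 223), (255, 248, 245), (218, 208, 204), (121, 136, 140), (162, 156, 148), (185, 161, 150)]
140 317 254 [(255, 255, 255), (168, 173, 180), (255, 250, 246), (136, 146, 149), (141, 147, 146), (116, 110, 106), (193, 169, 157)]
170 317 254 [(255, 255, 255), (168, 173, 180), (255, 250, 246), (136, 146, 149), (141, 147, 146), (116, 110, 106), (193, 169, 157)]
190 318 254 [(252, 253, 253), (202, 198, 205), (218, 208, 204), (121, 136, 140), (178, 174, 164), (144, 130, 123), (237, 221, 211)]
210 318 253 [(251, 251, 251), (177, 182, 191), (160, 164, 167), (123, 137, 141), (194, 188, 176), (141, 130, 127), (237, 222, 211)]
230 319 253 [(249, 253, 251), (232, 226, 225), (120, 137, 141), (151, 156, 154), (181, 174, 163), (179, 160, 152), (255, 255, 255)]
240 319 253 [(249, 253, 251), (232, 226, 225), (120, 137, 141), (151, 156, 154), (181, 174, 163), (179, 160, 152), (255
[... 2030 characters left out ...]
10, 113, 114), (94, 96, 97)]
140 256 295 [(46, 44, 43), (48, 46, 44), (46, 44, 42), (49, 48, 48), (68, 69, 69), (173, 183, 183), (252, 254, 254)]
170 252 325 [(40, 37, 37), (38, 35, 34), (41, 39, 38), (40, 37, 36), (42, 40, 38), (38, 36, 35), (41, 38, 38)]
190 248 348 [(36, 36, 34), (38, 35, 34), (37, 36, 35), (40, 36, 36), (39, 38, 35), (38, 36, 36), (37, 36, 35)]
210 245 373 [(38, 34, 34), (33, 33, 31), (36, 34, 33), (36, 34, 34), (34, 32, 32), (35, 31, 33), (37, 35, 35)]
230 241 399 [(34, 32, 30), (36, 34, 34), (34, 32, 29), (32, 33, 32), (34, 31, 31), (37, 35, 35), (34, 33, 33)]
240 239 414 [(36, 33, 32), (35, 32, 31), (35, 33, 32), (33, 32, 31), (37, 35, 35), (36, 34, 34), (35, 32, 33)]
```

The top-view numbers show the cradle upright and nothing touching the tool. The arm hides the standing rod from the scene camera, so I'm lifting clear, straightening up and swinging back to the start side to verify.

play_rows --jaw '[0,0,0,0,0,0,0,0,0,0]' --dp '[[-1.0,-0.2,-1.7],[-1.9,-0.35,-3.3],[-1.9,-0.35,-3.3],[-1.9,-0.35,-3.3],[-1.5,-0.25,-2.5],[0,0,0],[0,0,0],[0,0,0],[0,0,0],[0,0,0]]' --twist '[[0,0,0],[0,0,0],[0,0,0],[0,0,0],[0,0,0],[-1.2,6.8,0],[-1.2,6.8,0],[-1.2,6.8,0],[-1.2,6.8,0],[0,0,0]]'

```text
t: 25.1
tcp_pos: [435.3, -275.6, 387.3]
tool_rot: [[0.092, -0.996, 0.004], [-0.995, -0.092, 0.049], [-0.049, -0.008, -0.999]]
wrist_force: [-0.3, 0.5, 0.5]
width: -0.002
gripper_force: 0.0
```

play_rows --jaw '[0,0,0,0,0,0,0,0,0,0]' --dp '[[0,0,0],[0,0,0],[0,0,0],[0,0,0],[0,0,0],[0,0,0],[0,0,0],[0,0,0],[0,0,0],[0,0,0]]' --twist '[[0,0,-8.5],[0,0,-8.5],[0,0,-8.5],[0,0,-8.5],[0,0,-8.5],[0,0,-8.5],[0,0,-8.5],[0,0,-8.5],[0,0,-8.5],[0,0,-8.5]]'

```text
t: 26.1
tcp_pos: [435.1, -278.7, 385.8]
tool_rot: [[1.0, 0.007, 0.002], [0.007, -0.998, 0.055], [0.002, -0.055, -0.998]]
wrist_force: [0.5, -0.4, 0.5]
width: 0.001
gripper_force: 0.0
```

play_rows --jaw '[0,0,0,0,0,0,0,0,0,0]' --dp '[[0,0,0],[0,0,0],[0,0,0],[0,0,0],[0,0,0],[0,0,0],[0,0,0],[0,0,0],[0,0,0],[0,0,0]]' --twist '[[0,0,-8.5],[0,0,-8.5],[0,0,-8.5],[0,0,-8.5],[0,0,-8.5],[0,0,-8.5],[0,0,-8.5],[0,0,-8.5],[0,0,-8.5],[0,0,-8.5]]'

```text
t: 27.1
tcp_pos: [435.1, -278.7, 385.8]
tool_rot: [[0.08, 0.997, 0.002], [0.995, -0.08, 0.055], [0.055, -0.002, -0.998]]
wrist_force: [-0.2, -0.3, 0.2]
width: -0.001
gripper_force: 0.0
```

play_rows --jaw '[0,0,0,0,0,0,0,0,0,0]' --dp '[[2,-0.15,0],[4.3,-0.3,0],[4.3,-0.3,0],[4.3,-0.3,0],[4.3,-0.3,0],[4.3,-0.3,0],[4.3,-0.3,0],[4.3,-0.3,0],[4.3,-0.3,0],[4.3,-0.3,0]]' --twist '[[0,0,0],[0,0,0],[0,0,0],[0,0,0],[0,0,0],[0,0,0],[0,0,0],[0,0,0],[0,0,0],[0,0,0]]'

```text
t: 28.1
tcp_pos: [440.8, 131.0, 407.2]
tool_rot: [[0.09, 0.996, 0.001], [0.995, -0.09, 0.051], [0.051, -0.003, -0.999]]
wrist_force: [0.4, 0.5, -1.2]
width: 0.0
gripper_force: 0.0
```

play_rows --jaw '[0,0,0,0,0,0,0,0,0,0]' --dp '[[4.1,-1.8,0],[4.1,-1.8,0],[4.1,-1.8,0],[4.1,-1.8,0],[4.1,-1.8,0],[4.1,-1.8,0],[4.1,-1.8,0],[4.1,-1.8,0],[3,-1.2,0],[0,0,0]]' --twist '[[0,0,0],[0,0,0],[0,0,0],[0,0,0],[0,0,0],[0,0,0],[0,0,0],[0,0,0],[0,0,0],[0,0,0]]'

```text
t: 29.1
tcp_pos: [314.9, 501.5, 424.1]
tool_rot: [[0.085, 0.996, -0.0], [0.995, -0.085, 0.049], [0.049, -0.004, -0.999]]
wrist_force: [-0.2, 0.1, 0.7]
width: -0.0
gripper_force: 0.0
```

```bash
cat > chk.py <<'E'
from plan import *
s=readout.get_state();print(s['t'],s['tcp_pos'],s['q'],s['wrist_force'])
t=snap('top','top12'); sc=snap('scene','scene12')
o=np.array([450.3,-115.3,0])-10*u
zs=[60,100,140,170,190,200,210,220,230,240,250,256,262,270]
q=proj('scene12',[o+k*z for z in zs])
for z,(x,y) in zip(zs,q):
    x,y=int(round(x)),int(round(y)); print(z,x,y,[int(sc[y,x+d].mean()) for d in range(-12,13)])
d=cv2.absdiff(sc,cv2.imread('pics/scene0.png')).sum(2)>90
m=np.where(d[150:260,250:360]); print('scene changed rows/cols',m[0].min()+150,m[0].max()+150,m[1].min()+250,m[1].max()+250)
tt=t[238:268,300:336].mean(2).astype(int)
for r in range(0,30,1): print(238+r,' '.join('%3d'%a for a in tt[r]))
E
python3 chk.py
```

```text
29.1 [314.93 501.49 424.09] [0.87 0.22 1.28 0.03 1.6  0.96] [-0.2   0.15  0.65]
60 309 241 [196, 206, 218, 219, 207, 188, 177, 171, 166, 161, 157, 151, 145, 135, 125, 122, 119, 117, 117, 117, 117, 117, 118, 117, 117]
100 309 227 [117, 118, 117, 117, 118, 119, 129, 146, 159, 161, 152, 136, 123, 115, 111, 122, 156, 196, 221, 227, 228, 228, 228, 228, 228]
140 310 212 [141, 138, 138, 138, 135, 136, 146, 158, 166, 167, 168, 168, 166, 161, 153, 137, 124, 118, 118, 117, 117, 118, 117, 117, 118]
170 310 201 [140, 161, 167, 166, 163, 160, 160, 160, 163, 166, 168, 167, 167, 165, 161, 150, 134, 122, 118, 117, 117, 118, 117, 118, 118]
190 311 194 [53, 56, 60, 59, 62, 88, 127, 155, 165, 167, 168, 167, 165, 162, 154, 141, 127, 119, 118, 118, 118, 118, 117, 118, 117]
200 311 190 [69, 51, 44, 44, 51, 81, 122, 151, 165, 168, 167, 167, 165, 160, 150, 134, 121, 117, 117, 117, 117, 117, 118, 117, 118]
210 311 186 [82, 73, 71, 71, 80, 107, 147, 175, 182, 176, 178, 189, 196, 196, 185, 164, 138, 117, 102, 92, 88, 86, 84, 84, 85]
220 311 182 [86, 86, 93, 96, 96, 96, 101, 128, 157, 158, 131, 107, 103, 106, 1
[... 4636 characters left out ...]
 233 226 215 188 163 160 163 146 120 114 115 114 115 115 116 115 115 114 115 114 115 115 116 116 116 115 116
264 118 122 152 215 241 244 244 244 243 242 244 245 244 243 247 245 208 137 113 116 117 117 118 117 115 116 115 116 116 116 116 115 116 116 116 116
265 117 119 125 145 159 167 177 199 224 235 243 246 244 243 245 243 206 134 114 116 116 115 116 118 116 115 116 117 117 117 116 115 115 115 115 114
266 116 117 116 114 113 116 125 154 193 216 220 200 172 159 167 172 150 121 115 116 116 117 116 117 117 117 117 115 115 116 116 115 117 115 115 114
267 108 108 111 112 113 114 115 125 138 148 152 139 118 111 115 121 118 117 118 118 117 118 117 117 118 117 116 117 117 116 117 117 117 115 115 117
```

The numbers confirm it. In the scene view the light trough gives way to the rod's ringed part at z≈210–225, then the dark head from z≈233 to about 258, at pixels (313..317, 168..178). In the top view the dark square head face sits at (316..319, 252..255). The rod stands upright in the cup, so I'm handing in.

```bash
python3 -c "
from workcell import job
print(job.finish_job())"
```

```text
the job is handed in; nothing more can be done
None
```

The job is handed in at about 29 s of the 66 s: the rod was pushed home (firm stop at 13 N, about 45 mm into the cup), then tipped over, and it stands upright in the cup with the arm clear; the pin was not checked separately and the other things on the bench were not re-checked by picture.

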